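Turn the dish carrier home on the microscope warming stage and lock it

TASK

The dish carrier lies skewed on the warming stage. Slide its notched corner onto the brass pin and, with the notch bearing on the pin, turn the carrier by pushing its blue corner tab until its long side presses on the blue ceramic tip of the stop: a light but definite press of about 7 N for a moment, never as much as 10 N, which would crack it. Then, with the carrier still home, swing the red clamp arm right across its top, let go, and leave the other labware where it is.

Things in the scene. Friction and masses are not known exactly. Their poses are not given: they have to be found in the camera images.
- stage: Fixed white warming stage, dark steel top, on the table; place and yaw vary. Origin at table height, the level top 30 mm above it, reaching x -100 to +155, y -135 to +95 mm. Carrier home: its x, y axes parallel to the stage's (see stop), its origin at x -60, y -40 mm of the stage.
- pin: Fixed upright brass pin, 12 mm diameter, 20 mm high, origin at the centre of its foot on the stage top, at x -60, y -40, z 30 mm of the stage.
- stop: Fixed grey block 22 x 16 x 22 mm, origin under its centre, at x 45, y 80, z 30 mm of the stage. A blue ceramic screw, 10 mm thick with a round tip, sticks out of it along -y at 9 mm height; it is set by hand and does not move: its tip lies at y 45 to 55 mm of the stage, unmeasured, so home is up to 0.05 rad off square and is found by feel. Tip pressed 4 N or more for 0.3 s: seated; over 10 N: broken.
- carrier: Loose aluminium plate 140 x 100 x 14 mm, about 0.5 kg, two dishes sunk flush. Origin: on its underside, where the pin's axis lies once the notch is seated; from there the plate reaches x -10 to +130, y -10 to +90 mm. Starts 0.3 to 0.5 rad clockwise of home, notch 7 to 12 mm off the pin towards +x of the stage. Friction and mass vary.
- notch (a point): Inner corner of the carrier's square 16 x 16 mm corner cut-out, on the underside, at x +6, y +6 mm of the carrier. The cut-out spans x and y -10 to +6; the pin bears on its faces x = +6 and y = +6.
- tab (a point): Inner corner by the blue tab, on the underside, x 130, y 68 mm of the carrier. Tab: x 130 to 160, y 68 to 90, 14 mm thick, level with the plate. Fingertips go down at x over 130, y under 68: pushing along -x slides the notch onto the pin; pushing the tab along +y turns the plate about the pin with 1 to 4 N; each further 1 N square to the line from the pin puts some 1 to 1.7 N on the stop.
- clamp (a joint): Red clamp arm on an upright axis, rad, grows counter-clockwise from above. 0 to 0.25 (start): points along -x of the stage, beside the carrier; 1.57: along -y of the stage, across the carrier's top; locked from 1.3, hard end 1.65. Stays where left; about 1 N at the knob moves it. Arm 14 mm wide, 19 to 27 mm above the stage top, 5 mm over the carrier.
- clamp_knob (a point): Centre of the top of the clamp's black upright knob, 12 mm diameter, 50 mm from the pivot; the top is 60 mm above the stage top, the knob stands 33 mm above the red arm.
- clamp_pivot (a point): Point on the clamp's pivot axis at the stage top (x 0, y 68, z 30 mm of the stage).
- dish: Loose lidded culture dish, 60 mm diameter, 14 mm high, on the table, origin under its centre. Leave alone.
- tip_box: Loose white box of yellow pipette tips, 85 x 120 x 52 mm, on the table, origin under its centre. Leave alone.
- vial_rack: Loose grey rack with three capped amber vials, 50 x 110 x 60 mm, on the table, origin under its centre. Leave alone.
Not all that is in view belongs to the job. Of the things like the carrier, leave any that is brown; of the rest the larger one is meant.

How it is judged:
By the outcome, as a careful person would: the job done as asked, in the order asked, and still so for the second after the job is handed in, with the robot touching nothing.
It also fails if it takes over 72 s, if anything falls off the work surface, if the arm or the gripper's body presses on something with over 40 N, if the wrist force passes 120 N, or if a joint passes its speed limit or range.

ROBOT

A 7-joint arm with a two-finger parallel gripper is mounted at the origin on the work surface. World frame = base frame: x ahead of the robot, y to its left, z up, the work surface at z = 0. Lengths are in m, angles in rad, forces in N, time in s.
With the tool pointing down it reaches from about 0.4 to 0.875 m from the base axis. Payload 6.5 kg.
Tool frame: the origin (TCP) lies at the very end of the fingers, on their centre line; the grasp point (between the pads) lies 19 mm behind it; z points along the fingers, y is the direction in which the jaws open and shut (so a half turn about z gives the same grasp; the last joint's range is limited). The gripper opens to 88 mm and grips with 3 to 60 N. Pads are 18 mm wide; open, the fingers measure 123 mm over their backs; the gripper's body (75 mm by 187 mm) begins 45 mm behind the grasp point.
Start: joints at [-1.287, 0.536, -0.004, 1.538, 0.003, 1.067, -0.071], TCP at [0.223, 0.611, 0.239] pointing down, gripper open.
Joint ranges: [-2.7, 2.7], [-0.37, 2.16], [-1.27, 1.26], [0.24, 2.4], [-1.31, 4.45], [0.19, 1.91], [-2.76, 2.76]. Speed limits (rad/s): [2.39, 2.39, 3.14, 3.14, 3.14, 3.14, 3.14].

INTERFACE

Orientations are given as a rotation vector (axis times angle).
In Python, from workcell import get_obs, get_image, finish_job, silhouettes gives the robot as it stands.
- The arm moves only by the tool jog_arm, never from a script. Its argument "steps" is text: rows parted by semicolons, each of 7 numbers parted by spaces: the closure, from 0 (fully open) to 1 (shut), then the shift along the tool's x, y, z normalised to -1 to 1, where 1 is 0.5 m, then the turn, a rotation vector about the tool's x, y, z normalised to -1 to 1, where 1 is 180 degrees. In form: claw dx dy dz rx ry rz; .... A call has 1 to 10 rows; each row is the pose to reach, as a shift and turn from the pose commanded when the call began, along the tool's axes at that moment, turning the shorter way round; what a row does not reach only later rows make up. A row lasts 1/8 s, in which the tool goes at most 62.5 mm and 10.7 degrees, less where a joint would pass 70% of its speed; a pose out of reach is approached as far as the arm can. A call with a number of a shift or a turn outside -1 to 1 is refused whole. A call with a gripper value outside its range is refused whole. The fingers move at their own pace and stop on an object; "force" is the grip in N (left out, the last holds). Time passes only in rows, so rows that repeat a pose let the fingers close. It gives the time, the measured TCP pose, the force and the opening at its end, in the units of the state.
- get_obs(): the state, without advancing time (a new reading comes with each control period).
- get_image(name): name is "scene" or "top"; returns a dict with "frame" (480x640x3 uint8, blue, green, red), "vertical_fov" (degrees; the focal length in pixels is half the picture's height over the tangent of half this angle, whatever the lens; pixels are square), "cx", "cy" (the principal point, pixels), "rvec" (rotation vector, rad) and "tvec" (3), from world to camera coordinates, as OpenCV has them. Camera axes: x right, y down, z forward; pixel columns grow to the right and rows downward; lengths in m; the calibration is good to about 2 mm. A picture is of the moment at which its call begins. There is no depth.
- finish_job(): hands the job in, once; it reports no verdict.
Trained networks look in the newest picture that a camera, given by its name, has taken for a name from the list of things; names that differ only in an ending like _2 or _b are one class to them, and where a whole thing is asked for, a point or a joint stands for the part that bears it (a point fixed in the world has none). Each returns a list of dicts, best first, with "p" (0 to 1); they miss things now and then, are a little off and sometimes report something else, mostly with a low value. They report only what shows in the picture. A call takes as long as a camera call. They do not tell look-alikes from the thing itself.
- silhouettes(camera, query): "region" (480x640 bool, what is visible of it) and "centre" ([row, column] in pixels, amid what is visible of it).
The state is a dict: "time": time; "joint_pos": joint angles; "qvel": joint speeds; "effort": joint torques, N m; "ee_pos": TCP position; "ee_rot": TCP orientation; "ft_force": force on the tool from outside, world axes, zero at the start; "torque": the same for the moment, N m; "finger_gap": opening from 0.0 (shut) to 1.0 (fully open).
Only numpy, scipy, OpenCV 4.12 (cv2) and the standard library are available. Lean on these libraries where they do the work, as an engineer would, in place of code of your own. Each camera call takes 0.05 s, during which the arm holds its last target.

## Working session

There is one attempt and no reset: what is moved stays moved. The work goes in short steps, Python scripts to look and compute and a tool call to move; the robot and the scene stay as the last step left them, time stands still between calls to the robot, and variables do not carry over. Pictures are saved under pics/ and viewed, and the job is handed in when it is done.

Besides the shell and the picture viewer there is one more tool, called after "Emit:" by a JSON object that holds its "op" and its "data", one argument or row to a line. jog_arm: Moves the arm, as the interface text tells. Scaled input: -1 to 1 covers 0.5 m each way for a shift and 180 degrees each way for a turn. Its arguments: {"type":"object","properties":{"steps":{"type":"string"},"force":{"type":"number"}},"required":["steps"]}

```bash
mkdir -p pics; ls
python3 - <<'E'
from workcell import *
import cv2
for n in ("scene","top"):
    d=get_image(n); cv2.imwrite(f"pics/{n}0.png",d["frame"]); print(n,{k:v for k,v in d.items() if k!="frame"})
print(get_obs())
E
```

```text
pics
scene {'vertical_fov': 49.44844604105709, 'cx': 316.08809932619624, 'cy': 234.42266950659848, 'rvec': array([ 2.0179646 ,  0.77157722, -0.41205457]), 'tvec': array([-0.44383149, -0.12768687,  1.34110728])}
top {'vertical_fov': 50.4667355093893, 'cx': 323.77621411104354, 'cy': 236.35429677575576, 'rvec': array([ 2.15140032, -2.18636699,  0.16087568]), 'tvec': array([-0.0166139 ,  0.61699283,  0.9410704 ])}
{'time': 0.1, 'joint_pos': array([-1.287181  ,  0.53707697, -0.00441429,  1.53873374,  0.00261472,
        1.06734346, -0.07121685]), 'qvel': array([ 1.30503941e-03, -1.69841235e-03,  4.74563016e-04, -2.44970234e-03,
        1.64091588e-03, -3.61951802e-05, -2.28510512e-03]), 'effort': array([ 2.71555087e-03, -5.72077560e+01,  9.93947089e-01, -2.52226371e+01,
       -5.61732100e-02,  1.35665224e-02,  5.41312693e-05]), 'ee_pos': array([0.22261284, 0.61010727, 0.23795147]), 'ee_rot': array([-5.46604793e-01, -3.09354112e+00,  2.43552793e-03]), 'ft_force': array([-0.38054982, -0.60284511,  0.81845278]), 'torque': array([-0.04627457, -0.02129255,  0.00606908]), 'finger_gap': 1.00096769859917}
```

View pics/scene0.png

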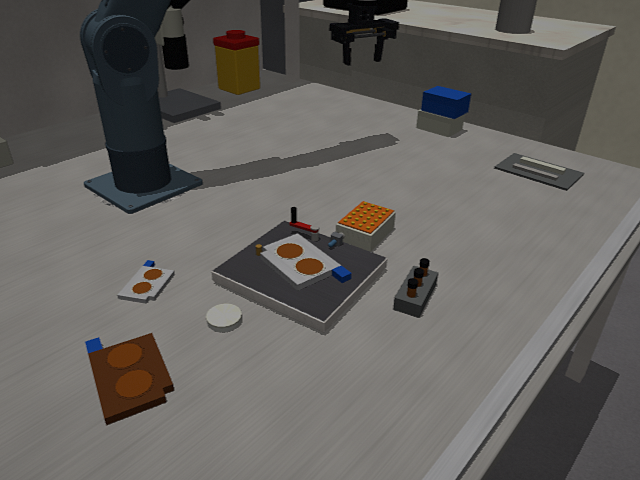

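View pics/top0.png

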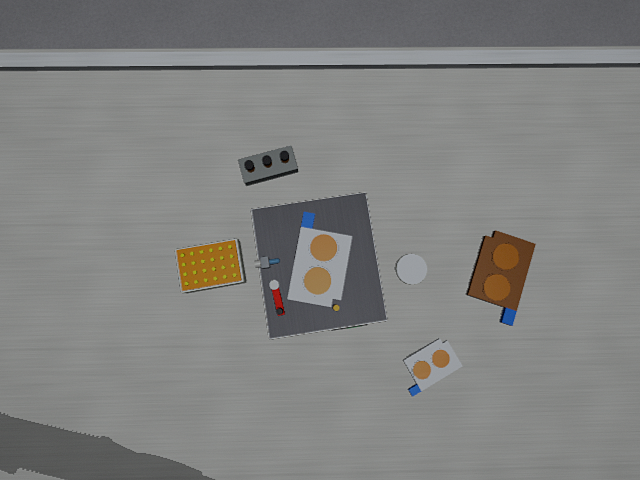

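Top view shows the wanted carrier on the stage (about 320,267), blue tab at (308,220), pin at (337,308), clamp pivot (275,286) with knob (281,311), and stop tip (278,262). The brown and the small white carriers are decoys.

```bash
cat > h.py <<'E'
from workcell import *
import numpy as np, cv2
from scipy.optimize import least_squares
from scipy.spatial.transform import Rotation as R
def cam(d):
    f=240/np.tan(np.radians(d["vertical_fov"]/2))
    return np.array([[f,0,d["cx"]],[0,f,d["cy"]],[0,0,1]]),np.array(d["rvec"]),np.array(d["tvec"])
def proj(c,P): return cv2.projectPoints(np.atleast_2d(np.array(P,float)),c[1],c[2],c[0],None)[0][:,0]
def ray(c,uv,z):
    K,rv,t=c; Rm=cv2.Rodrigues(rv)[0]; o=-Rm.T@t; d=Rm.T@np.linalg.inv(K)@np.array([uv[0],uv[1],1]); return o+d*(z-o[2])/d[2]
def tri(cs,uvs):
    f=lambda P: np.concatenate([proj(c,P)[0]-uv for c,uv in zip(cs,uvs)])
    r=least_squares(f,ray(cs[1],uvs[1],0.05)); return r.x,r.fun
def T2(p,xy):
    x,y,a=p; xy=np.atleast_2d(xy); return np.c_[x+np.cos(a)*xy[:,0]-np.sin(a)*xy[:,1], y+np.sin(a)*xy[:,0]+np.cos(a)*xy[:,1]]
E
python3 - <<'E'
from h import *
ims={n:get_image(n) for n in("scene","top")}
import pickle
out={}
for n in ims:
    for q in ("stage","carrier","tab","notch","pin","stop","clamp","clamp_knob","clamp_pivot"):
        r=silhouettes(n,q)
        for k in r[:4]:
            reg=k["region"]; ys,xs=np.nonzero(reg); print(n,q,round(k["p"],2),"cr",np.round(k["centre"],1),"area",reg.sum(),xs.min(),xs.max(),ys.min(),ys.max())
        out[n,q]=r
pickle.dump((ims,out),open("s0.pkl","wb"))
d=ims["top"]["frame"]; cv2.imwrite("pics/topz.png",cv2.resize(d[180:350,230:410],None,fx=4,fy=3.5*4/3.5/1,interpolation=cv2.INTER_CUBIC)[:600])
d=ims["scene"]["frame"]; cv2.imwrite("pics/scz.png",cv2.resize(d[195:335,205:400],None,fx=4,fy=4,interpolation=cv2.INTER_CUBIC))
E
```

```text
scene stage 0.66 cr [281.8 307.5] area 8474 212 388 207 331
scene stage 0.4 cr [261.3 297.7] area 2855 261 351 234 289
scene carrier 0.97 cr [377.9 127. ] area 5467 86 174 333 425
scene carrier 0.55 cr [284.8 148.6] area 1372 118 173 260 302
scene tab 0.85 cr [288.3 143.2] area 1395 118 174 261 303
scene tab 0.78 cr [263.5 299.4] area 2864 261 351 234 290
scene tab 0.78 cr [376.8 124.9] area 5234 86 173 334 424
scene tab 0.22 cr [316.  223.6] area 866 206 241 303 332
scene notch 0.91 cr [263.3 302.7] area 2822 261 351 234 289
scene notch 0.8 cr [282.8 144.6] area 1378 119 173 260 302
scene notch 0.71 cr [378.8 125.8] area 5391 86 173 333 424
scene pin 0.55 cr [248.  259.4] area 61 256 261 244 255
scene stop 0.55 cr [283.4 307.1] area 8322 211 386 207 331
scene stop 0.52 cr [316.7 225.1] area 829 206 241 304 331
scene stop 0.46 cr [238.2 337.2] area 165 329 344 233 246
scene clamp 0.52 cr [226.8 301. ] area 286 290 319 207 232
scene clamp_knob 0.67 cr [228.6 369.3] area 1919 336 394 202 250
scene clamp_knob 0.65 cr [222.4 294.8] area 288 290 318 207 232
scene clamp_pivot 0.87 cr [283.
[... 266 characters left out ...]
31 325
top tab 0.88 cr [265. 317.] area 3996 287 351 211 306
top tab 0.78 cr [364.9 428.6] area 1815 403 460 339 395
top tab 0.57 cr [272.4 500.7] area 3835 468 533 231 324
top tab 0.49 cr [296.  275.8] area 278 269 283 280 314
top notch 0.87 cr [365.  429.2] area 1881 403 461 338 396
top notch 0.7 cr [267.6 318.2] area 3867 288 350 213 305
top notch 0.61 cr [270.3 500.6] area 3966 466 534 231 325
top stop 0.74 cr [260.4 266.3] area 196 254 278 256 268
top clamp 0.7 cr [297.5 276.1] area 251 270 283 281 314
top clamp_knob 0.71 cr [296.  276.8] area 241 270 282 281 314
top clamp_knob 0.2 cr [270.4 409.5] area 761 396 426 254 284
top clamp_pivot 0.85 cr [262.7 294.3] area 11723 251 386 192 339
```

View pics/topz.png

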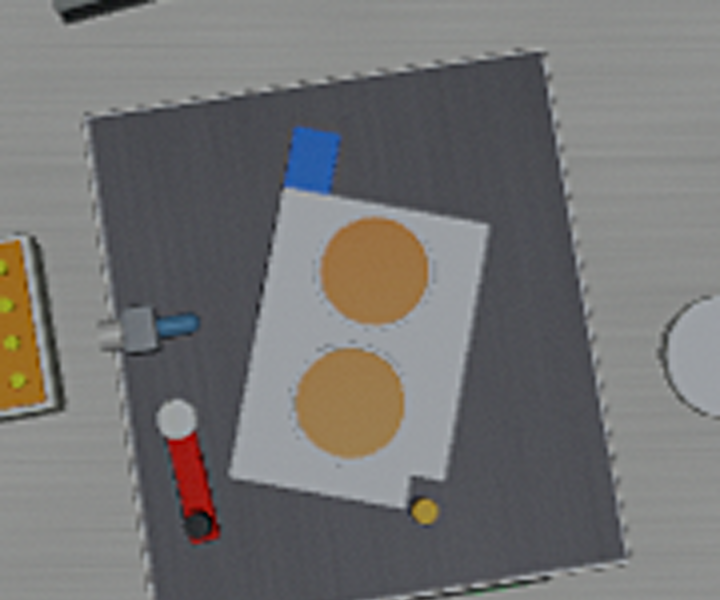

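View pics/scz.png

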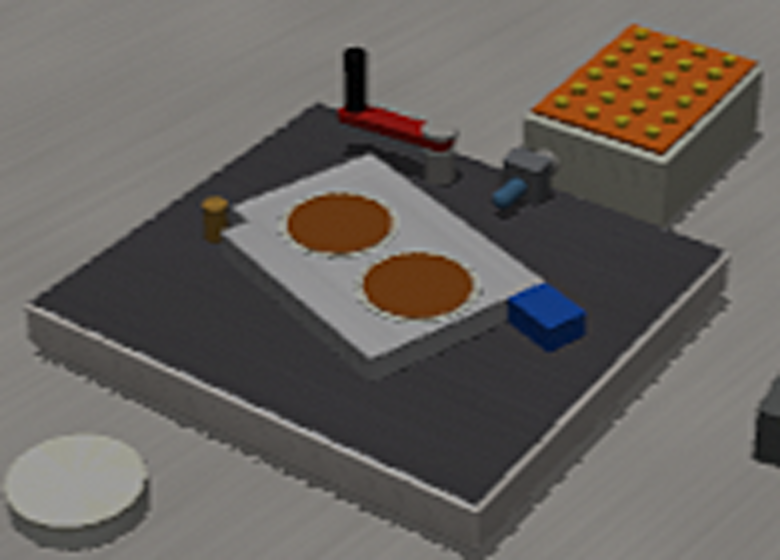

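```bash
cat > fit.py <<'E'
from h import *; import pickle
ims,out=pickle.load(open("s0.pkl","rb"))
C={n:cam(ims[n]) for n in ims}
zt=lambda p:((p[0]+.5)/4-.5+230,(p[1]+.5)/4-.5+180)
zs=lambda p:((p[0]+.5)/4-.5+205,(p[1]+.5)/4-.5+195)
def fit(z,top,sc,free_z=False):
    M=[("top",zt(k),m) for k,m in top]+[("scene",zs(k),m) for k,m in sc]
    def f(p,zz=z):
        if free_z: zz=p[3]
        r=[]
        for n,uv,m in M:
            w=T2(p[:3],np.array(m)/1000)[0]; r+=list(proj(C[n],[*w,zz])[0]-uv)
        return np.array(r)
    x0=[.5,.1,.15]+([z] if free_z else [])
    r=least_squares(f,x0,loss="soft_l1"); return r.x,f(r.x).reshape(-1,2)
st_t=[((88,118),(155,95)),((543,52),(155,-135)),((628,562),(-100,-135))]
st_s=[((25,308),(-100,-135)),((475,510),(155,-135)),((728,258),(155,95)),((318,103),(-100,95))]
ca_t=[((489,225),(130,-10)),((284,187),(130,90)),((295,127),(160,90)),((341,134),(160,68)),((230,476),(-10,90)),((446,480),(6,-10)),((408,508),(-10,6))]
ca_s=[((372,360),(130,-10)),((508,302),(130,68)),((585,318),(160,90)),((550,333),(160,68)),((372,154),(-10,90))]
for nm,z,a,b in(("stage",.03,st_t,st_s),("carrier",.044,ca_t,ca_s)):
    for A,B,fz in((a,[],0),([],b,0),(a,b,0),(a,b,1)):
        x,r=fit(z,A,B,fz); print(nm,np.round(x,4),"rms px",np.round(np.sqrt((r**2).mean()),2))
for nm,a,b in(("pin",(425,511),(215,202)),("knob",(198,523),(354,50))):
    P,r=tri([C["scene"],C["top"]],[zs(b),zt(a)]); print(nm,np.round(P,4),np.round(r,2))
x,_=fit(.03,st_t,st_s)
print("pin pred",T2(x,[[-.06,-.04]]),"pivot",T2(x,[[0,.068]]),"tip",T2(x,[[.045,.05]]))
print("pin top@.05",ray(C["top"],zt((425,511)),.05),ray(C["scene"],zs((215,204)),.05),"pivotcap@.06",ray(C["top"],zt((177,418)),.06))
print("knob @.09",ray(C["top"],zt((198,523)),.09),ray(C["scene"],zs((354,50)),.09))
E
python3 fit.py
```

```text
stage [0.533  0.0022 0.1337] rms px 1.22
stage [ 0.538  -0.      0.1301] rms px 0.91
stage [0.5354 0.0018 0.1321] rms px 1.22
stage [0.5341 0.0029 0.1321 0.0255] rms px 0.88
carrier [ 0.4911 -0.046  -0.1922] rms px 0.19
carrier [ 0.4939 -0.0452 -0.204 ] rms px 0.38
carrier [ 0.4919 -0.0456 -0.1942] rms px 0.6
carrier [ 0.4918 -0.0454 -0.1932  0.042 ] rms px 0.47
pin [ 0.4815 -0.0461  0.0504] [-0.33  0.   -0.24 -0.21]
knob [0.4784 0.0568 0.0917] [-0.08  0.   -0.05 -0.05]
pin pred [[ 0.48119356 -0.04576559]] pivot [[0.52644171 0.0691979 ]] tip [[0.57342093 0.05728349]]
pin top@.05 [ 0.48112832 -0.04652822  0.05      ] [ 0.48282389 -0.04642687  0.05      ] pivotcap@.06 [0.5260529  0.06813623 0.06      ]
knob @.09 [0.47826497 0.05683812 0.09      ] [0.47632892 0.0591841  0.09      ]
```

```bash
cat > go.py <<'E'
from h import *; import sys
# usage go.py x y z yawdeg(of tool y axis)  [world]
def go(p,yaw):
    o=get_obs(); Rc=R.from_rotvec(o["ee_rot"])
    s=np.sin(yaw);c=np.cos(yaw)
    # tool z down, y=(c,s,0), x = y cross z
    Y=np.array([c,s,0]);Z=np.array([0,0,-1.]);X=np.cross(Y,Z)
    Rt=R.from_matrix(np.c_[X,Y,Z])
    d=Rc.inv().apply(np.array(p)-o["ee_pos"])/.5
    r=(Rc.inv()*Rt).as_rotvec()/np.pi
    print("row",np.round(d,4),np.round(r,4),"ft",np.round(o["ft_force"],2))
E
python3 - <<'E'
from go import go; from h import *
c=(.4917,-.0456,-.194)
p=T2(c,[[.150,.042]])[0]; print(p, T2(c,[[.13,.068]]))
go([*p,.15],np.pi/2+c[2]); go([*p,.035],np.pi/2+c[2])
E
```

```text
[ 0.64698313 -0.03330569] [[ 0.63237073 -0.00393772]]
row [-1.2384 -0.9191  0.1775] [-0.      0.     -0.0496] ft [ 0.19 -0.58 -0.49]
row [-1.2384 -0.9191  0.4075] [-0.      0.     -0.0496] ft [ 0.19 -0.58 -0.49]
```

Emit:
{"op": "jog_arm", "data": {
  "steps": "1 -0.12 -0.09 0 0 0 0; 1 -0.22 -0.17 0 0 0 0; 1 -0.32 -0.24 0 0 0 0; 1 -0.42 -0.31 0 0 0 0; 1 -0.52 -0.39 0 0 0 0; 1 -0.62 -0.46 0 0 0 -0.02; 1 -0.72 -0.54 0 0 0 -0.03; 1 -0.82 -0.61 0 0 0 -0.0496; 1 -0.9 -0.67 0 0 0 -0.0496; 1 -0.9 -0.67 0 0 0 -0.0496",
  "force": 20
}}

```text
time: 2.35
ee_pos: [0.5332, 0.1359, 0.239]
ee_rot: [0.318, 3.123, -0.003]
ft_force: [-0.5, 0.1, 0.2]
finger_gap: 0.004
```

Run:
```python
from go import go; from h import *
c=(.4917,-.0456,-.194)
p=T2(c,[[.150,.042]])[0]
go([*p,.10],np.pi/2+c[2]);print(get_obs()["finger_gap"])
```

```text
row [-0.2905 -0.2851  0.2792] [-0.0006  0.0007 -0.0029] ft [-0.49  0.06  0.19]
0.004381589004580796
```

Emit:
{"op": "jog_arm", "data": {
  "steps": "1 -0.1 -0.09 0 0 0 -0.003; 1 -0.2 -0.19 0 0 0 -0.003; 1 -0.29 -0.285 0.05 0 0 -0.003; 1 -0.29 -0.285 0.17 0 0 -0.003; 1 -0.29 -0.285 0.279 0 0 -0.003; 1 -0.29 -0.285 0.279 0 0 -0.003; 1 -0.29 -0.285 0.279 0 0 -0.003"
}}

```text
time: 3.22
ee_pos: [0.6469, -0.025, 0.1015]
ee_rot: [0.287, 3.126, 0.001]
ft_force: [-0.3, 0.6, 0.8]
finger_gap: 0.01
```

Run:
```python
from go import go; from h import *
c=(.4917,-.0456,-.194)
p=T2(c,[[.150,.042]])[0]
go([*p,.036],np.pi/2+c[2])
for n,(a,b,e,f) in {"top":(180,350,230,410),"scene":(195,335,205,400)}.items():
    d=get_image(n);C=cam(d);print(n,proj(C,get_obs()["ee_pos"]));cv2.imwrite(f"pics/{n}1.png",cv2.resize(d["frame"][a:b,e:f],None,fx=4,fy=4,interpolation=cv2.INTER_CUBIC)[:600])
```

```text
row [-0.0029 -0.0165  0.131 ] [0.0003 0.0008 0.0034] ft [-0.27  0.61  0.84]
top [[323.53804761 215.01441527]]
scene [[330.68628256 250.65395134]]
```

View pics/scene1.png

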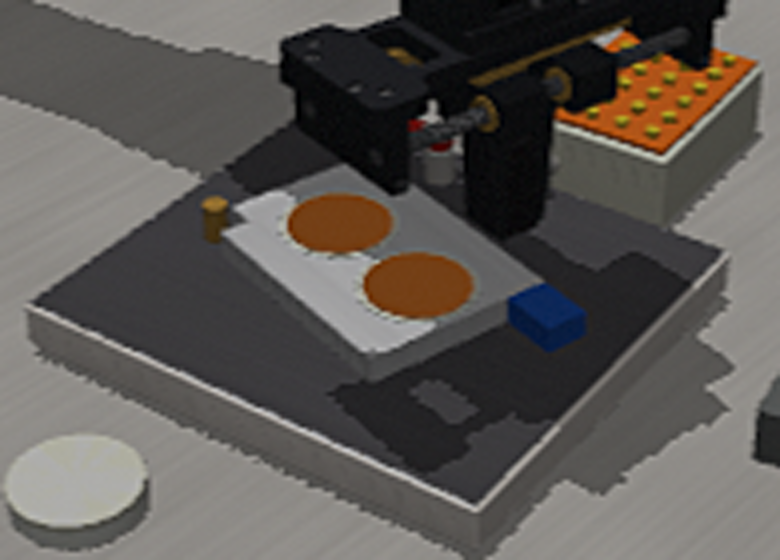

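View pics/top1.png

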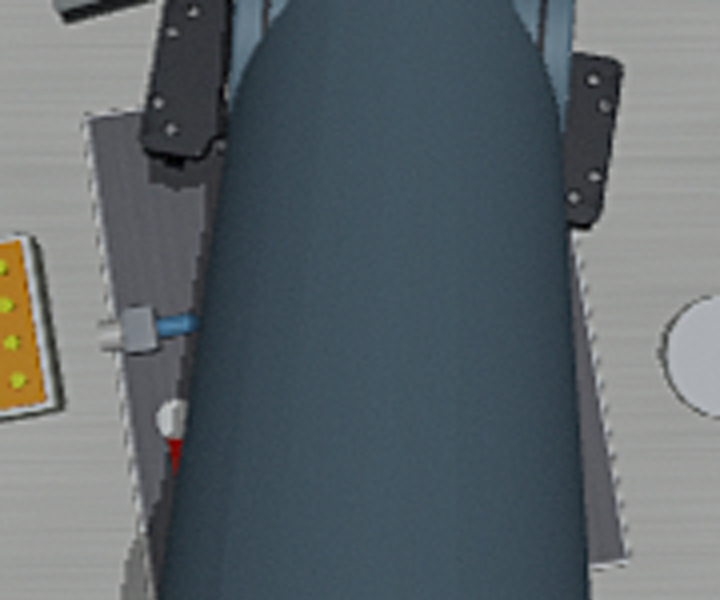

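Emit:
{"op": "jog_arm", "data": {
  "steps": "1 -0.003 -0.016 0.0 0 0 0.003; 1 -0.003 -0.016 0.05 0 0 0.003; 1 -0.003 -0.016 0.1 0 0 0.003; 1 -0.003 -0.016 0.131 0 0 0.003; 1 -0.003 -0.016 0.131 0 0 0.003; 1 -0.003 -0.016 0.131 0 0 0.003"
}}

```text
time: 4.08
ee_pos: [0.6464, -0.0344, 0.0348]
ee_rot: [0.304, 3.125, 0.0]
ft_force: [-0.5, -0.9, 0.9]
finger_gap: 0.006
```

Run:
```python
from go import go; from h import *
c=(.4917,-.0456,-.194)
p=T2(c,[[.150,.042]])[0]
go([*p,.036],np.pi/2+c[2])
for n,(a,b,e,f) in {"scene":(195,335,205,400)}.items():
    d=get_image(n);C=cam(d);cv2.imwrite(f"pics/{n}2.png",cv2.resize(d["frame"][a:b,e:f],None,fx=4,fy=4,interpolation=cv2.INTER_CUBIC)[:600])
o=get_obs();print(o["ee_pos"],o["ft_force"],o["torque"])
```

```text
row [-0.0007  0.0023 -0.0023] [ 0.0001  0.0005 -0.    ] ft [-0.48 -0.86  0.91]
[ 0.64647407 -0.03435182  0.03493164] [0.14965007 0.41467577 0.12822083] [0.04630546 0.01852169 0.00561177]
```

View pics/scene2.png

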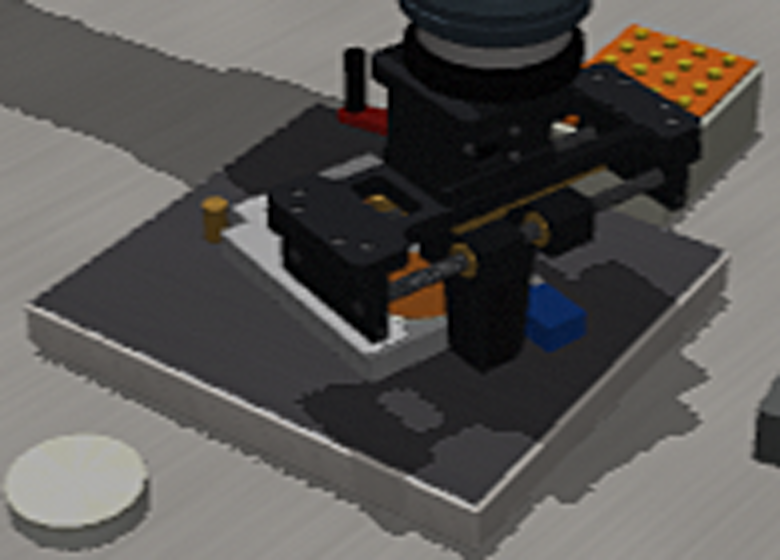

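Emit:
{"op": "jog_arm", "data": {
  "steps": "1 0.004 0 0 0 0 0; 1 0.008 0 0 0 0 0; 1 0.012 0 0 0 0 0; 1 0.014 0 0 0 0 0; 1 0.016 0 0 0 0 0; 1 0.018 0 0 0 0 0; 1 0.02 0 0 0 0 0; 1 0.022 0 0 0 0 0; 1 0.024 0 0 0 0 0; 1 0.026 0 0 0 0 0"
}}

```text
time: 5.38
ee_pos: [0.6329, -0.0317, 0.0338]
ee_rot: [0.304, 3.126, -0.0]
ft_force: [2.8, 0.1, -0.7]
finger_gap: 0.004
```

Emit:
{"op": "jog_arm", "data": {
  "steps": "1 0.002 0 0 0 0 0; 1 0.004 0 0 0 0 0; 1 0.006 0 0 0 0 0"
}}

```text
time: 5.75
ee_pos: [0.6299, -0.0311, 0.0338]
ee_rot: [0.304, 3.126, -0.0]
ft_force: [2.1, -0.3, 0.3]
finger_gap: 0.003
```

Emit:
{"op": "jog_arm", "data": {
  "steps": "1 0.002 0 0 0 0 0; 1 0.004 0 0 0 0 0"
}}

```text
time: 6.0
ee_pos: [0.6284, -0.0306, 0.0339]
ee_rot: [0.304, 3.126, 0.0]
ft_force: [5.0, -0.2, -2.6]
finger_gap: 0.007
```

Emit:
{"op": "jog_arm", "data": {
  "steps": "1 0.002 0 0 0 0 0; 1 0.003 0 0 0 0 0"
}}

```text
time: 6.25
ee_pos: [0.6282, -0.03, 0.0342]
ee_rot: [0.303, 3.123, 0.001]
ft_force: [7.5, 0.3, -2.6]
finger_gap: 0.009
```

Run:
```python
from go import go; from h import *
for n,(a,b,e,f) in {"scene":(195,335,205,400)}.items():
    d=get_image(n);C=cam(d);cv2.imwrite(f"pics/{n}3.png",cv2.resize(d["frame"][a:b,e:f],None,fx=4,fy=4,interpolation=cv2.INTER_CUBIC)[:600])
for i in range(3):
  get_image("top"); o=get_obs();print(o["ee_pos"],o["ft_force"])
```

```text
[ 0.62823799 -0.02995454  0.03419567] [ 6.50431389 -0.14751587 -2.13892701]
[ 0.62822829 -0.02999484  0.03417162] [ 6.40569128  0.28241147 -2.39047134]
[ 0.62824135 -0.02999058  0.03418574] [ 6.96085598 -0.1942885  -2.8013021 ]
```

View pics/scene3.png

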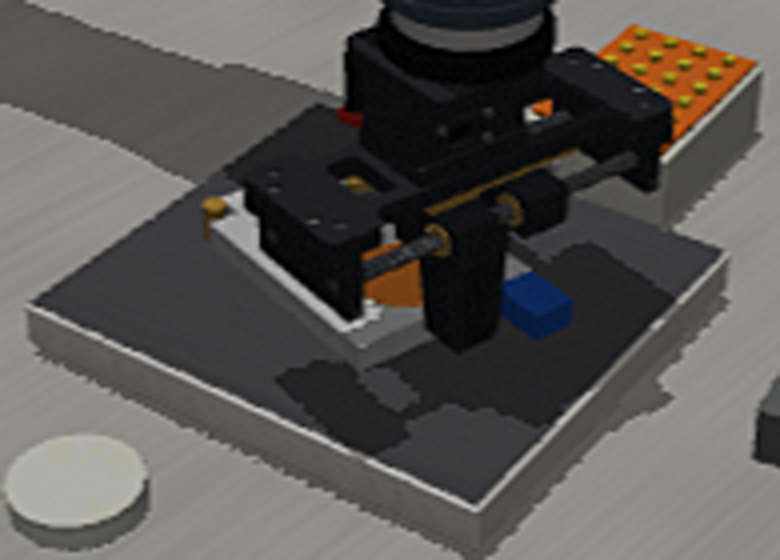

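Emit:
{"op": "jog_arm", "data": {
  "steps": "1 -0.003 0 0 0 0 0; 1 -0.003 0.004 0 0 0 0; 1 -0.003 0.008 0 0 0 0; 1 -0.003 0.011 0 0 0 0; 1 -0.003 0.013 0 0 0 0; 1 -0.003 0.015 0 0 0 0"
}}

```text
time: 7.2
ee_pos: [0.6289, -0.0232, 0.0336]
ee_rot: [-0.304, -3.126, -0.0]
ft_force: [1.3, -1.1, 0.7]
finger_gap: 0.002
```

Emit:
{"op": "jog_arm", "data": {
  "steps": "1 0 0.002 0 0 0 0; 1 0 0.004 0 0 0 0"
}}

```text
time: 7.45
ee_pos: [0.6293, -0.021, 0.0336]
ee_rot: [-0.304, -3.126, -0.001]
ft_force: [0.3, -0.3, 0.5]
finger_gap: 0.002
```

Emit:
{"op": "jog_arm", "data": {
  "steps": "1 0 0.002 0 0 0 0; 1 0 0.004 0 0 0 0"
}}

```text
time: 7.7
ee_pos: [0.6297, -0.019, 0.0336]
ee_rot: [-0.304, -3.126, -0.001]
ft_force: [0.2, -0.4, -0.2]
finger_gap: 0.008
```

Emit:
{"op": "jog_arm", "data": {
  "steps": "1 0 0.002 0 0 0 0; 1 0 0.004 0 0 0 0"
}}

```text
time: 7.95
ee_pos: [0.6304, -0.0173, 0.0337]
ee_rot: [-0.304, -3.127, -0.0]
ft_force: [0.4, 0.0, 0.4]
finger_gap: 0.004
```

Emit:
{"op": "jog_arm", "data": {
  "steps": "1 0 0.002 0 0 0 0; 1 0 0.004 0 0 0 0; 1 0 0.006 0 0 0 0"
}}

```text
time: 8.32
ee_pos: [0.6311, -0.0145, 0.0337]
ee_rot: [-0.304, -3.127, 0.0]
ft_force: [-0.2, -0.4, 0.9]
finger_gap: 0.006
```

Emit:
{"op": "jog_arm", "data": {
  "steps": "1 0 0.002 0 0 0 0; 1 0 0.004 0 0 0 0"
}}

```text
time: 8.57
ee_pos: [0.6312, -0.0133, 0.0337]
ee_rot: [-0.305, -3.126, 0.001]
ft_force: [-0.5, -2.5, 0.3]
finger_gap: 0.004
```

Run:
```python
from go import go; from h import *
for n,(a,b,e,f) in {"scene":(195,335,205,400)}.items():
    d=get_image(n);C=cam(d);cv2.imwrite(f"pics/{n}4.png",cv2.resize(d["frame"][a:b,e:f],None,fx=4,fy=4,interpolation=cv2.INTER_CUBIC)[:600])
for i in range(3):
  get_image("top"); o=get_obs();print(o["ee_pos"],o["ft_force"])
```

```text
[ 0.63121613 -0.01318034  0.03367901] [-0.54981386 -1.50004075  0.53644579]
[ 0.63123826 -0.0131154   0.03368242] [-0.61433122 -1.6608665   0.65105019]
[ 0.63123726 -0.01310794  0.03370537] [ 0.11622074 -2.06514464  0.19132815]
```

View pics/scene4.png

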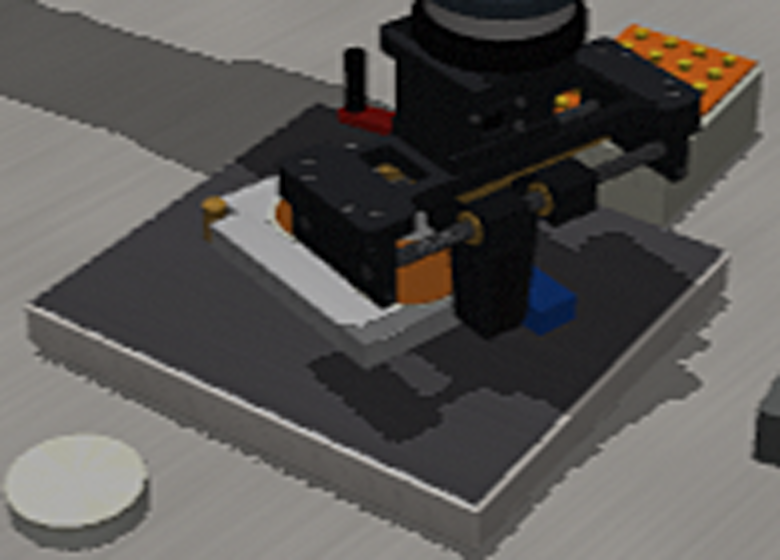

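Emit:
{"op": "jog_arm", "data": {
  "steps": "1 0.003 0 0 0 0 0; 1 0.0043 0.0028 0 0 0 -0.0032; 1 0.0056 0.0056 0 0 0 -0.0064; 1 0.0069 0.0084 0 0 0 -0.0095; 1 0.0082 0.0112 0 0 0 -0.0127; 1 0.0095 0.0139 0 0 0 -0.0159"
}}

```text
time: 9.52
ee_pos: [0.6282, -0.0049, 0.0338]
ee_rot: [0.225, 3.133, -0.0]
ft_force: [1.5, -2.4, -0.7]
finger_gap: 0.004
```

```bash
cat > chk.py <<'E'
from h import *
f=[]
for i in range(3):
  get_image("top"); o=get_obs();f.append(o["ft_force"])
p=o["ee_pos"]; F=np.mean(f,0); pin=np.array([.4813,-.0463]); r=p[:2]-pin
Rt=R.from_rotvec(o["ee_rot"]).as_matrix(); yaw=np.arctan2(Rt[1,1],Rt[0,1])-np.pi/2
rt=r/np.linalg.norm(r); tn=np.array([-rt[1],rt[0]])
print("t",o["time"],"tcp",np.round(p,4),"tool yaw",round(yaw,3),"F tool x,y",np.round(-F@Rt[:,:2],2),"z",round(F[2],2),"tang,radial push",np.round([-F[:2]@tn,F[:2]@rt],2),"|r|",round(np.linalg.norm(r),4),"ang",round(np.arctan2(r[1],r[0]),4))
E
python3 chk.py
```

```text
t 9.675 tcp [ 0.6282 -0.0046  0.0338] tool yaw -0.144 F tool x,y [1.4  1.11] z 0.1 tang,radial push [1.59 0.82] |r| 0.1527 ang 0.2765
```

Emit:
{"op": "jog_arm", "data": {
  "steps": "1 0.0013 0.0028 0 0 0 -0.0032; 1 0.0026 0.0056 0 0 0 -0.0064; 1 0.0039 0.0083 0 0 0 -0.0095; 1 0.0052 0.0111 0 0 0 -0.0127; 1 0.0065 0.0138 0 0 0 -0.0159; 1 0.0079 0.0165 0 0 0 -0.0191; 1 0.0093 0.0192 0 0 0 -0.0223; 1 0.0108 0.022 0 0 0 -0.0255; 1 0.0122 0.0247 0 0 0 -0.0286; 1 0.0137 0.0273 0 0 0 -0.0318"
}}

```text
time: 10.92
ee_pos: [0.6233, 0.0097, 0.0338]
ee_rot: [0.068, 3.141, -0.0]
ft_force: [1.7, -2.6, 0.7]
finger_gap: 0.003
```

```bash
python3 chk.py
```

```text
t 11.075 tcp [0.6233 0.0099 0.0338] tool yaw -0.044 F tool x,y [1.41 1.4 ] z 1.14 tang,radial push [1.85 0.71] |r| 0.1527 ang 0.3772
```

Emit:
{"op": "jog_arm", "data": {
  "steps": "1 0.0013 0.0028 0 0 0 -0.0032; 1 0.0026 0.0056 0 0 0 -0.0064; 1 0.0039 0.0083 0 0 0 -0.0095; 1 0.0052 0.0111 0 0 0 -0.0127; 1 0.0065 0.0138 0 0 0 -0.0159; 1 0.0079 0.0165 0 0 0 -0.0191; 1 0.0093 0.0192 0 0 0 -0.0223; 1 0.0108 0.022 0 0 0 -0.0255"
}}

```text
time: 12.08
ee_pos: [0.6184, 0.0209, 0.0338]
ee_rot: [-0.058, 3.141, -0.0]
ft_force: [2.3, -2.2, 0.6]
finger_gap: 0.006
```

```bash
python3 chk.py;  python3 - <<'E'
from h import *
for n,(a,b,e,f) in {"scene":(195,335,205,400)}.items():
    d=get_image(n);C=cam(d);cv2.imwrite(f"pics/{n}5.png",cv2.resize(d["frame"][a:b,e:f],None,fx=4,fy=4,interpolation=cv2.INTER_CUBIC)[:600])
E
```

```text
t 12.225 tcp [0.6183 0.0212 0.0338] tool yaw 0.036 F tool x,y [1.48 1.72] z 0.67 tang,radial push [2.17 0.65] |r| 0.1527 ang 0.4575
```

View pics/scene5.png

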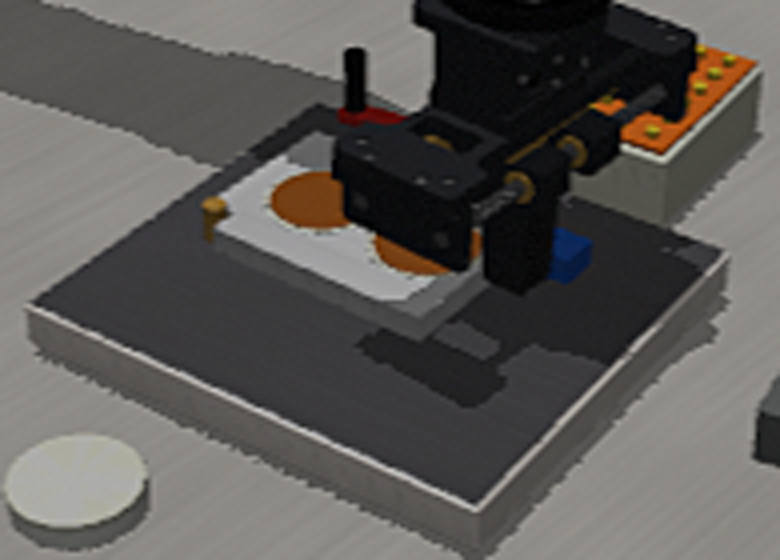

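Emit:
{"op": "jog_arm", "data": {
  "steps": "1 0.0007 0.0014 0 0 0 -0.0016; 1 0.0013 0.0028 0 0 0 -0.0032; 1 0.002 0.0042 0 0 0 -0.0048; 1 0.0026 0.0056 0 0 0 -0.0064"
}}

```text
time: 12.78
ee_pos: [0.617, 0.0236, 0.0337]
ee_rot: [-0.089, 3.14, -0.0]
ft_force: [2.5, -1.4, 0.8]
finger_gap: 0.005
```

Emit:
{"op": "jog_arm", "data": {
  "steps": "1 0.0007 0.0014 0 0 0 -0.0016; 1 0.0013 0.0028 0 0 0 -0.0032"
}}

```text
time: 13.02
ee_pos: [0.6162, 0.025, 0.0337]
ee_rot: [0.104, -3.14, 0.0]
ft_force: [1.6, -2.1, 0.1]
finger_gap: 0.006
```

```bash
python3 chk.py
```

```text
t 13.175 tcp [0.6162 0.0251 0.0337] tool yaw 0.066 F tool x,y [2.06 1.46] z 1.0 tang,radial push [2.17 1.29] |r| 0.1526 ang 0.4867
```

Emit:
{"op": "jog_arm", "data": {
  "steps": "1 0.0007 0.0014 0 0 0 -0.0016; 1 0.0013 0.0028 0 0 0 -0.0032"
}}

```text
time: 13.42
ee_pos: [0.6156, 0.0263, 0.0338]
ee_rot: [-0.12, 3.139, -0.0]
ft_force: [2.2, -2.8, 1.0]
finger_gap: 0.003
```

```bash
python3 chk.py
```

```text
t 13.575 tcp [0.6155 0.0264 0.0337] tool yaw 0.076 F tool x,y [2.12 2.35] z 1.1 tang,radial push [3.02 0.98] |r| 0.1526 ang 0.4967
```

Emit:
{"op": "jog_arm", "data": {
  "steps": "1 0.0007 0.0014 0 0 0 -0.0016; 1 0.0013 0.0028 0 0 0 -0.0032"
}}

```text
time: 13.82
ee_pos: [0.6148, 0.0277, 0.0337]
ee_rot: [-0.136, 3.139, -0.0]
ft_force: [2.6, -2.0, 1.3]
finger_gap: 0.003
```

```bash
python3 chk.py
```

```text
t 13.975 tcp [0.6147 0.0278 0.0337] tool yaw 0.086 F tool x,y [2.34 2.09] z 1.45 tang,radial push [2.86 1.29] |r| 0.1526 ang 0.5069
```

Emit:
{"op": "jog_arm", "data": {
  "steps": "1 0.0007 0.0014 0 0 0 -0.0016; 1 0.0013 0.0028 0 0 0 -0.0032"
}}

```text
time: 14.22
ee_pos: [0.6143, 0.0285, 0.0338]
ee_rot: [-0.151, 3.137, -0.001]
ft_force: [3.5, -3.6, -0.5]
finger_gap: 0.003
```

```bash
python3 chk.py
```

```text
t 14.375 tcp [0.6143 0.0285 0.0338] tool yaw 0.096 F tool x,y [3.38 3.35] z -0.02 tang,radial push [4.43 1.74] |r| 0.1526 ang 0.5126
```

Emit:
{"op": "jog_arm", "data": {
  "steps": "1 0.0004 0.001 0 0 0 0; 1 0.0004 0.001 0 0 0 0"
}}

```text
time: 14.62
ee_pos: [0.6142, 0.0287, 0.0338]
ee_rot: [-0.151, 3.137, -0.001]
ft_force: [4.3, -4.3, -0.3]
finger_gap: 0.004
```

```bash
python3 chk.py
```

```text
t 14.775 tcp [0.6142 0.0287 0.0338] tool yaw 0.096 F tool x,y [4.04 4.01] z -0.06 tang,radial push [5.3  2.06] |r| 0.1526 ang 0.5137
```

Emit:
{"op": "jog_arm", "data": {
  "steps": "1 0.0003 0.0012 0 0 0 0; 1 0.0003 0.0012 0 0 0 0"
}}

```text
time: 15.02
ee_pos: [0.6142, 0.0288, 0.0338]
ee_rot: [-0.15, 3.137, -0.002]
ft_force: [4.5, -5.2, -0.7]
finger_gap: 0.006
```

```bash
python3 chk.py
```

```text
t 15.175 tcp [0.6142 0.0288 0.0338] tool yaw 0.096 F tool x,y [3.76 5.  ] z -0.43 tang,radial push [6.09 1.4 ] |r| 0.1526 ang 0.5143
```

Emit:
{"op": "jog_arm", "data": {
  "steps": "1 0.0002 0.001 0 0 0 0; 1 0.0002 0.001 0 0 0 0; 1 0.0002 0.001 0 0 0 0"
}}

```text
time: 15.55
ee_pos: [0.6142, 0.0289, 0.0338]
ee_rot: [-0.15, 3.137, -0.003]
ft_force: [5.1, -5.3, -0.8]
finger_gap: 0.004
```

```bash
python3 chk.py
```

```text
t 15.7 tcp [0.6142 0.0289 0.0338] tool yaw 0.095 F tool x,y [5.14 6.02] z -1.54 tang,radial push [7.59 2.24] |r| 0.1527 ang 0.5148
```

Emit:
{"op": "jog_arm", "data": {
  "steps": "1 -0.002 -0.002 0 0 0 0; 1 -0.004 -0.005 0 0 0 0; 1 -0.007 -0.009 0 0 0 0; 1 -0.012 -0.014 0 0 0 0; 1 -0.02 -0.024 0 0 0 0; 1 -0.02 -0.024 -0.06 0 0 0; 1 -0.02 -0.024 -0.18 0 0 0; 1 -0.02 -0.024 -0.24 0 0 0; 1 -0.02 -0.024 -0.24 0 0 0"
}}

```text
time: 16.82
ee_pos: [0.6266, 0.0195, 0.1565]
ee_rot: [-0.151, 3.133, 0.001]
ft_force: [0.1, -0.8, 0.3]
finger_gap: 0.007
```

Run:
```python
from h import *
print(get_obs()["ee_pos"],get_obs()["ft_force"])
for n,(a,b,e,f) in {"scene":(195,335,205,400)}.items():
    d=get_image(n);C=cam(d);cv2.imwrite(f"pics/{n}6.png",cv2.resize(d["frame"][a:b,e:f],None,fx=4,fy=4,interpolation=cv2.INTER_CUBIC)[:600])
```

```text
[0.62655886 0.01951948 0.15649511] [ 0.10156879 -0.79363425  0.26453989]
```

View pics/scene6.png

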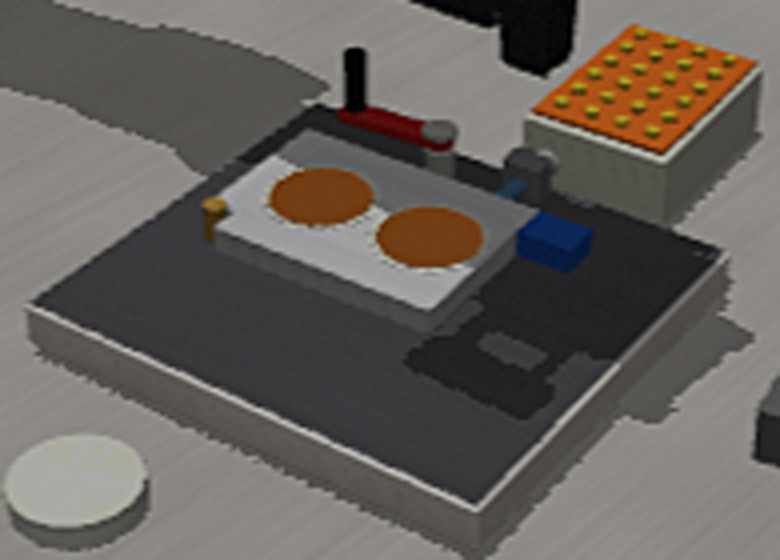

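Run:
```python
from go import go; from h import *
o=get_obs(); print(np.round(o["joint_pos"],3))
k=np.array([.478,.0572]);go([*k,.157],np.pi/2+.24)
v=k-np.array([.5262,.0688]); print(np.linalg.norm(v),np.degrees(np.arctan2(v[1],v[0])))
```

```text
[-0.175  0.59   0.101  1.68  -0.074  0.873  1.624]
row [ 0.2856  0.1033 -0.0056] [ 0.      0.0006 -0.0457] ft [-0.69  0.26 -0.13]
0.04957620396924317 -166.46830514883587
```

Emit:
{"op": "jog_arm", "data": {
  "steps": "1 0.03 0.01 0 0 0 0.05; 0.7 0.06 0.02 0 0 0 0.1; 0.6 0.09 0.03 0 0 0 0.15; 0.6 0.12 0.04 0 0 0 0.2; 0.6 0.15 0.05 0 0 0 0.25; 0.6 0.18 0.06 0 0 0 0.3; 0.6 0.21 0.07 0 0 0 0.35; 0.6 0.24 0.085 0 0 0 0.4; 0.6 0.27 0.1 0 0 0 0.45; 0.6 0.285 0.103 0 0 0 0.5",
  "force": 5
}}

```text
time: 18.12
ee_pos: [0.4758, 0.0573, 0.1522]
ee_rot: [-2.116, -2.32, 0.005]
ft_force: [1.1, -0.3, 0.1]
finger_gap: 0.402
```

Emit:
{"op": "jog_arm", "data": {
  "steps": "0.6 0 0 0 0 0 0.05; 0.6 0 0 0 0 0 0.1; 0.6 0 0 0 0 0 0.15; 0.6 0 0 0 0 0 0.2; 0.6 0 0 0 0 0 0.25; 0.6 0 0 0 0 0 0.3; 0.6 0 0 0 0 0 0.35; 0.6 0 0 0 0 0 0.4; 0.6 0 0 0 0 0 0.45; 0.6 0 0 0 0 0 0.45"
}}

```text
time: 19.38
ee_pos: [0.4768, 0.0568, 0.1526]
ee_rot: [3.114, 0.399, -0.004]
ft_force: [0.7, 0.9, -0.1]
finger_gap: 0.399
```

Run:
```python
from go import go; from h import *
o=get_obs(); print(np.round(o["joint_pos"],3),o["ee_pos"],o["finger_gap"])
k=np.array([.478,.0572]);go([*k,.068],np.pi/2+.235-np.pi)
for n,(a,b,e,f) in {"scene":(195,335,205,400)}.items():
    d=get_image(n);C=cam(d);cv2.imwrite(f"pics/{n}7.png",cv2.resize(d["frame"][a:b,e:f],None,fx=4,fy=4,interpolation=cv2.INTER_CUBIC)[:600])
```

```text
[-0.889  0.516  0.868  2.083 -0.555  0.791 -0.993] [0.47684703 0.05676476 0.15259464] 0.3986008584397417
row [ 0.0029 -0.0005  0.1692] [0.0005 0.0008 0.0063] ft [ 0.72  0.87 -0.07]
```

View pics/scene7.png

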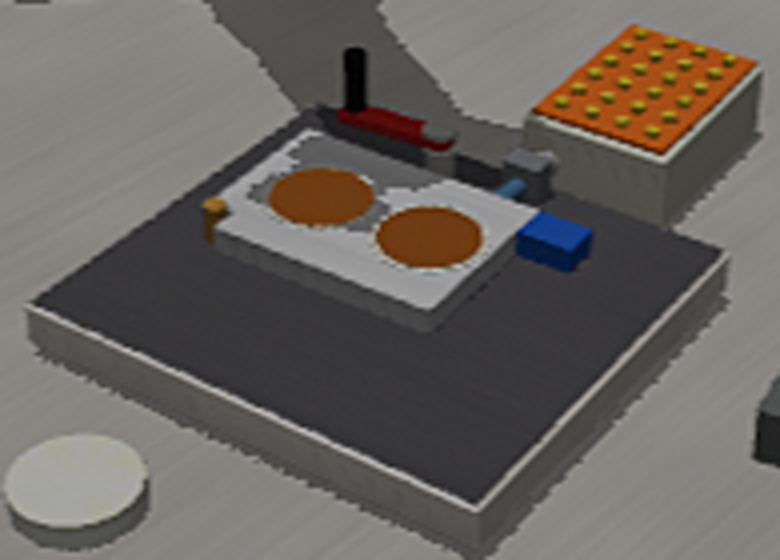

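Emit:
{"op": "jog_arm", "data": {
  "steps": "0.6 0.003 0 0.04 0 0 0.006; 0.6 0.003 0 0.08 0 0 0.006; 0.6 0.003 0 0.1 0 0 0.006; 0.6 0.003 0 0.1 0 0 0.006"
}}

```text
time: 19.92
ee_pos: [0.4787, 0.0572, 0.1033]
ee_rot: [3.12, 0.369, -0.002]
ft_force: [1.0, -0.2, 0.0]
finger_gap: 0.399
```

Run:
```python
from go import go; from h import *
o=get_obs(); print(np.round(o["joint_pos"],3),o["ee_pos"],o["finger_gap"])
k=np.array([.478,.0572]);go([*k,.068],np.pi/2+.235-np.pi)
for n,(a,b,e,f) in {"scene":(145,285,205,400)}.items():
    d=get_image(n);C=cam(d);print(proj(C,o["ee_pos"]));cv2.imwrite(f"pics/{n}8.png",cv2.resize(d["frame"][a:b,e:f],None,fx=4,fy=4,interpolation=cv2.INTER_CUBIC)[:600])
```

```text
[-0.811  0.598  0.774  2.103 -0.659  0.699 -0.931] [0.47867301 0.05722135 0.10326071] 0.3993441157287258
row [-0.0012 -0.0003  0.0705] [0.     0.0004 0.0001] ft [ 1.05 -0.24  0.05]
[[293.21090739 202.13296105]]
```

View pics/scene8.png

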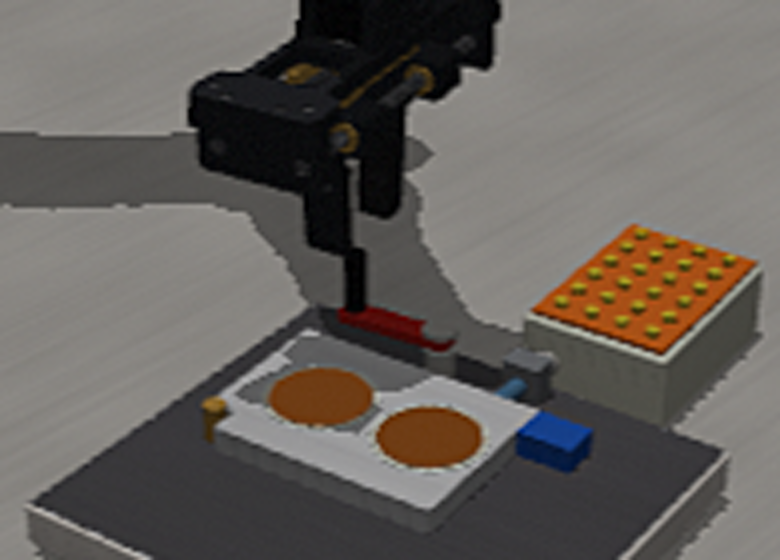

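Emit:
{"op": "jog_arm", "data": {
  "steps": "0.6 -0.001 0 0.03 0 0 0; 0.6 -0.001 0 0.07 0 0 0; 0.6 -0.001 0 0.07 0 0 0; 1 -0.001 0 0.07 0 0 0; 1 -0.001 0 0.07 0 0 0; 1 -0.001 0 0.07 0 0 0; 1 -0.001 0 0.07 0 0 0; 1 -0.001 0 0.07 0 0 0",
  "force": 4
}}

```text
time: 20.98
ee_pos: [0.479, 0.0575, 0.0691]
ee_rot: [-3.12, -0.368, -0.001]
ft_force: [-0.5, 0.3, 5.2]
finger_gap: 0.131
```

Run:
```python
from h import *
o=get_obs(); p=o["ee_pos"]; print(p,o["finger_gap"],o["ft_force"],np.round(o["joint_pos"],3))
piv=np.array([.5262,.0688]); v=p[:2]-piv; ph=np.arctan2(v[1],v[0]); print(np.linalg.norm(v),np.degrees(ph))
Rc=R.from_rotvec(o["ee_rot"])
for d in np.linspace(0,1.42,15)[1:]:
    c,s=np.cos(d),np.sin(d); q=piv+np.array([[c,-s],[s,c]])@v
    D=Rc.inv().apply([*(q-p[:2]),0])/.5
    print(round(d,3),np.round(D[:2],4),"rz",round(-d/np.pi,4),"clamp",round(ph+d+np.pi-.132,3))
```

```text
[0.47900944 0.05750934 0.06905836] 0.1312519625494654 [-0.4742885   0.29092807  5.23608926] [-0.757  0.653  0.703  2.113 -0.728  0.631 -0.877]
0.04852245019372107 -166.5445419083465
0.101 [0.0005 0.0098] rz -0.0323 clamp 0.204
0.203 [0.002  0.0196] rz -0.0646 clamp 0.306
0.304 [0.0045 0.0291] rz -0.0969 clamp 0.407
0.406 [0.0079 0.0383] rz -0.1291 clamp 0.509
0.507 [0.0122 0.0471] rz -0.1614 clamp 0.61
0.609 [0.0174 0.0555] rz -0.1937 clamp 0.711
0.71 [0.0235 0.0633] rz -0.226 clamp 0.813
0.811 [0.0302 0.0704] rz -0.2583 clamp 0.914
0.913 [0.0377 0.0768] rz -0.2906 clamp 1.016
1.014 [0.0458 0.0824] rz -0.3229 clamp 1.117
1.116 [0.0544 0.0872] rz -0.3551 clamp 1.219
1.217 [0.0635 0.091 ] rz -0.3874 clamp 1.32
1.319 [0.0728 0.094 ] rz -0.4197 clamp 1.421
1.42 [0.0825 0.0959] rz -0.452 clamp 1.523
```

Emit:
{"op": "jog_arm", "data": {
  "steps": "1 0 0.002 -0.003 0 0 0; 1 0.0005 0.0098 -0.003 0 0 -0.032; 1 0.002 0.0196 -0.003 0 0 -0.065; 1 0.0045 0.0291 -0.003 0 0 -0.097; 1 0.0079 0.0383 -0.003 0 0 -0.129; 1 0.0122 0.0471 -0.003 0 0 -0.161; 1 0.0174 0.0555 -0.003 0 0 -0.194; 1 0.0174 0.0555 -0.003 0 0 -0.194"
}}

```text
time: 21.98
ee_pos: [0.4935, 0.032, 0.07]
ee_rot: [2.867, 1.285, -0.0]
ft_force: [0.6, 0.8, -3.0]
finger_gap: 0.133
```

```bash
cat > arc.py <<'E'
from h import *
o=get_obs(); p=o["ee_pos"]; print(p,o["finger_gap"],o["ft_force"],np.round(o["joint_pos"],3))
piv=np.array([.5262,.0688]); v=p[:2]-piv; ph=np.arctan2(v[1],v[0])%(2*np.pi); print(np.linalg.norm(v),"clamp",ph-np.pi-.132)
Rm=R.from_rotvec(o["ee_rot"]).as_matrix(); print("clamp by tool yaw",np.arctan2(Rm[1,1],Rm[0,1])%(2*np.pi)-np.pi/2-np.pi-.132)
Rc=R.from_rotvec(o["ee_rot"]); th=ph-np.pi-.132
for d in np.arange(.1,1.6-th,.1):
    c,s=np.cos(d),np.sin(d); q=piv+np.array([[c,-s],[s,c]])@v
    D=Rc.inv().apply([*(q-p[:2]),0])/.5
    print(round(d,3),np.round(D[:2],4),"rz",round(-d/np.pi,4),"clamp",round(th+d,3))
E
python3 arc.py
```

```text
[0.49349921 0.03201513 0.07002925] 0.13340507140363717 [ 0.63430927  0.77622156 -3.0419735 ] [-0.584  0.615  0.548  2.076 -0.562  0.598 -0.369]
0.04921857323641089 clamp 0.7121064351247043
clamp by tool yaw 0.7105934456185731
0.1 [0.0005 0.0098] rz -0.0318 clamp 0.812
0.2 [0.002  0.0196] rz -0.0637 clamp 0.912
0.3 [0.0044 0.0291] rz -0.0955 clamp 1.012
0.4 [0.0078 0.0383] rz -0.1273 clamp 1.112
0.5 [0.0121 0.0472] rz -0.1592 clamp 1.212
0.6 [0.0173 0.0556] rz -0.191 clamp 1.312
0.7 [0.0232 0.0634] rz -0.2228 clamp 1.412
0.8 [0.03   0.0706] rz -0.2546 clamp 1.512
```

Emit:
{"op": "jog_arm", "data": {
  "steps": "1 0.0005 0.0098 0.001 0 0 -0.032; 1 0.002 0.0196 0.001 0 0 -0.064; 1 0.0044 0.0291 0.001 0 0 -0.096; 1 0.0078 0.0383 0.001 0 0 -0.127; 1 0.0121 0.0472 0.001 0 0 -0.159; 1 0.0173 0.0556 0.001 0 0 -0.191; 1 0.0232 0.0634 0.001 0 0 -0.223; 1 0.03 0.0706 0.001 0 0 -0.255; 1 0.03 0.0706 0.001 0 0 -0.255"
}}

```text
time: 23.1
ee_pos: [0.5301, 0.0193, 0.0698]
ee_rot: [2.141, 2.298, -0.0]
ft_force: [0.2, -2.6, 2.0]
finger_gap: 0.133
```

```bash
python3 arc.py
```

```text
[0.53014428 0.0193117  0.06984147] 0.13338805780846846 [ 0.24416671 -2.61300551  2.01339474] [-0.385  0.614  0.342  1.978 -0.345  0.605  0.256]
0.049645236913980935 clamp 1.518329422546857
clamp by tool yaw -4.773377204447141
```

Emit:
{"op": "jog_arm", "data": {
  "steps": "0.7 0 0 0 0 0 0; 0.6 0 0 0 0 0 0; 0.6 0 0 0 0 0 0; 0.6 0 0 -0.04 0 0 0; 0.6 0 0 -0.12 0 0 0; 0.6 0 0 -0.22 0 0 0; 0.6 0 0 -0.3 0 0 0; 0.6 0 0 -0.34 0 0 0"
}}

```text
time: 24.1
ee_pos: [0.5307, 0.0204, 0.242]
ee_rot: [2.137, 2.301, 0.004]
ft_force: [-1.6, 0.4, -0.9]
finger_gap: 0.403
```

Run:
```python
from go import go; from h import *
o=get_obs(); print(o["ee_pos"],np.round(o["joint_pos"],2))
go([.35,.45,.26],np.arctan2(R.from_rotvec(o["ee_rot"]).as_matrix()[1,1],R.from_rotvec(o["ee_rot"]).as_matrix()[0,1]))
```

```text
[0.53071603 0.02035215 0.24202299] [-0.5   0.35  0.47  1.87 -0.19  0.96  0.13]
row [ 0.8837 -0.2969 -0.0363] [ 0.001  -0.0002  0.    ] ft [-1.64  0.4  -0.91]
```

Emit:
{"op": "jog_arm", "data": {
  "steps": "0.6 0.09 -0.03 0 0 0 0; 0.6 0.19 -0.06 0 0 0 0; 0.6 0.29 -0.1 0 0 0 0; 0.6 0.39 -0.13 0 0 0 0; 0.6 0.49 -0.16 0 0 0 0; 0.6 0.59 -0.2 0 0 0 0; 0.6 0.69 -0.23 0 0 0 0; 0.6 0.79 -0.26 0 0 0 0; 0.6 0.88 -0.296 0 0 0 0; 0.6 0.88 -0.296 0 0 0 0"
}}

```text
time: 25.35
ee_pos: [0.3462, 0.4518, 0.2392]
ee_rot: [-2.128, -2.308, 0.0]
ft_force: [-0.4, -0.3, -0.3]
finger_gap: 0.402
```

Run:
```python
from h import *
for n,(a,b,e,f) in {"top":(180,350,230,410),"scene":(195,335,205,400)}.items():
    d=get_image(n);cv2.imwrite(f"pics/{n}9.png",cv2.resize(d["frame"][a:b,e:f],None,fx=4,fy=4,interpolation=cv2.INTER_CUBIC)[:600])
    cv2.imwrite(f"pics/{n}9f.png",d["frame"])
```

```text
(no output)
```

View pics/top9.png

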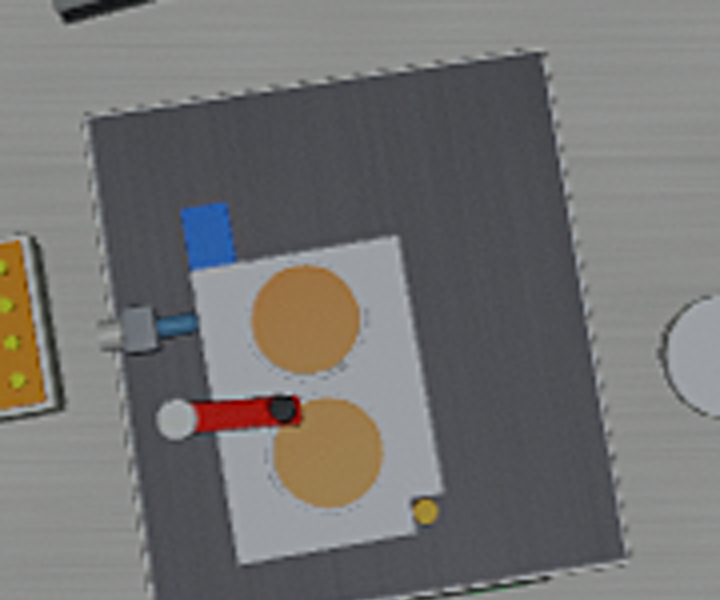

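View pics/scene9.png

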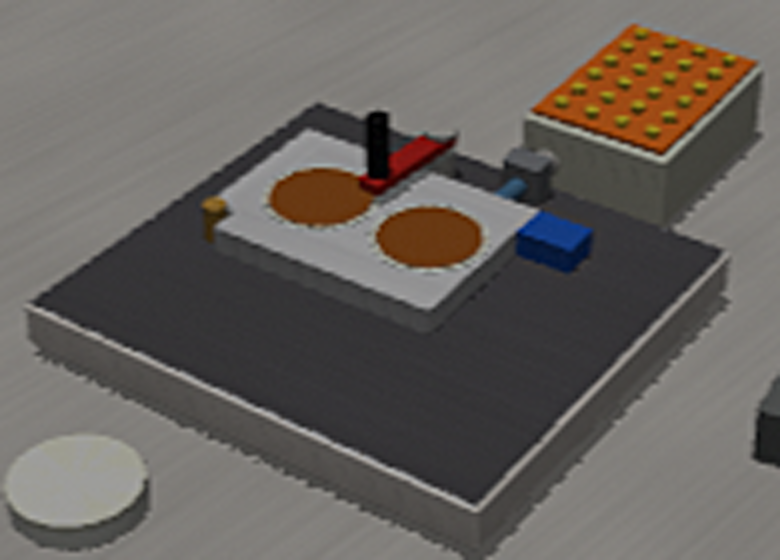

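View pics/top9f.png

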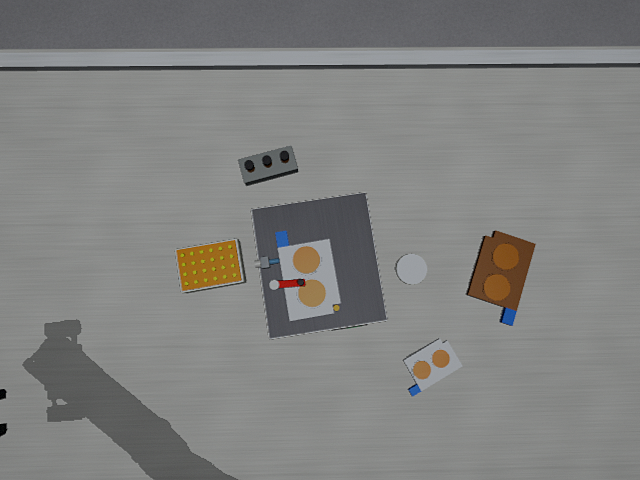

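The pictures show the carrier at the stop tip (zoomed 197,324) with the pin in its notch (425,511). The red arm lies across the top and the other labware hasn't moved. I'll fit the pose as a last check.

```bash
cat >> fit.py <<'E'
print("---- final")
a=[((400,236),(130,-10)),((190,270),(130,90)),((182,209),(160,90)),((228,203),(160,68)),((240,564),(-10,90)),((442,491),(6,-10)),((415,533),(-10,6))]
x,r=fit(.044,a,[]); print(x,np.sqrt((r**2).mean())); s,_=fit(.03,st_t,st_s)
pin=ray(C["top"],zt((425,511)),.05); print("pin top",pin,"origin-pin in carrier",R.from_euler("z",-x[2]).apply([x[0]-pin[0],x[1]-pin[1],0])*1000,"yaw rel stage",x[2]-s[2])
E
python3 fit.py | sed -n '/final/,$p'
```

```text
---- final
[ 0.4816433  -0.04670558  0.15273981] 0.2914888407568228
pin top [ 0.48112832 -0.04652822  0.05      ] origin-pin in carrier [ 0.48199983 -0.25364578  0.        ] yaw rel stage 0.02060718675748116
```

```bash
python3 -c "
from workcell import *
print(get_obs()['time'],finish_job())"
```

```text
the job is handed in; nothing more can be done
25.45 None
```

I finished the job and handed it in at 25.5 s of the 72 s allowed. There was no verdict, so the figures below come from my own checks.

- **Notch on pin:** I slid the carrier about 10 mm in −x until the end-face push rose from about 2 to 7 N. After that I followed the arc about the pin with the fingers in the tab corner. In the last top view the carrier's origin is about 0.5 mm from the pin axis.
- **Press on the stop:** Turning took about 2–3 N. At the stop I raised the push to a reading of 7.6 N, with about ±0.5 N of noise. That puts an estimated 6–7 N on the ceramic tip, and I held at least about 5 N for roughly half a second. The tip force was worked out from the wrist force, not measured, and I saw no sign of it giving way.
- **Clamp:** I gripped the knob and swung it to about 1.52 rad, past the lock at 1.3 and short of the hard end at 1.65. Then I released it and moved the arm clear.
- **Last look:** Both views show the carrier at the tip and the clamp arm across its top. By eye in the top view, the dish, tip box, vial rack and the other two carriers had not moved.

**One disagreement:** the image fit put the carrier about 0.02 rad counter-clockwise of the stage axes. My estimate by feel, from the finger position, was about 0.03 rad clockwise. Both are within the 0.05 rad allowed for the screw setting, and I trust the image more.

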